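Lock the die chest

TASK

Shut the sloping lid of the grey die chest, then swing the steel hasp down over its staple, and then push the locking pin that fits (the one with the thin rod) through the staple from the upper side, pointing down the slope, until its square grip is up against the staple. Let go of it there, and leave the other things on the bench where they are.

Things in the scene. Friction and masses are not known exactly. Their poses are not given: they have to be found in the camera images.
- chest: Grey steel die chest fixed to the bench, 246 (x) x 240 mm; origin under its centre, z up, x from its low front to its high back (high back nearer the robot). Front wall 50 mm high; from its top edge a face slopes up at 30 degrees for 250 mm to 175 mm high, then a 30 mm level strip. The lowest 100 mm of the slope is a fixed panel, the upper 150 mm the lid, flush when shut.
- lid (a joint): Opening angle of the lid about its upper (back) edge: 0 shut, flush with the fixed panel; grows as its lower edge rises; stop at 1.1 rad. The lid is a 240 x 150 x 8 mm steel plate, 0.5 kg; its stiff hinge holds it where it is left (about 1 to 7 N at the lower edge, square to the lid, pushes it down; it does not fall or spring back).
- lid_hinge (a point): Point on the lid's hinge line, in the lid's top surface, mid-width; z is square to the lid's top, x points from lid's lower edge to the hinge, y along the hinge.
- lid_edge (a point): Middle of the lid's lower edge, in its top surface, 150 mm from the hinge line; turns with the lid, axes as lid_hinge.
- hasp (a joint): Angle of the hasp about its hinge on the lid, relative to the lid: 0 is closed (flat on the lid and fixed panel, slot over the staple), pi/2 stands square to the lid, more leans back over the lid; stop at 2.7. Its hinge is stiff enough to hold it at any angle; about 1 to 4 N square to the plate, near mid-length, moves it.
- hasp_hinge (a point): Middle of the hasp's hinge axis, on the lid 15 mm from the lid's lower edge and 3 mm above the lid's top. The axis runs along y; barrel 8 mm thick, 44 mm long. At hasp = 0 the hasp's x axis points up the slope and the plate lies along -x.
- hasp_end (a point): Middle of the free end of the hasp: steel plate 88 mm long from the hinge axis, 44 mm wide, 4 mm thick (hinge axis in its mid-plane), slot 28 x 18 mm from 54 to 72 mm from the axis, 5 mm upturned lip at the end.
- staple: Steel U-shaped loop of 6 mm round bar fixed on the fixed panel in mid-width, 55 mm up the slope from its lower edge and 60 mm down the slope from the hasp's hinge axis. Origin on the panel between the legs; z is square to the panel (30 degrees off vertical), x points up the slope, y across. Opening 12 mm wide in y, 28 mm high in z (with the hasp closed, the hasp's plate fills its lowest 5 mm); outer top at 34 mm. The pin goes through along -x (down the slope).
- pin: The locking pin that fits: square aluminium grip 40 x 24 x 24 mm (x from -20 to 20, z from 0 to 24 mm) with a thin steel rod, 8 mm thick and 50 mm long (last 6 mm tapered), straight out of the middle of one end, along +x at 12 mm above the grip's underside. Origin at the centre of the grip's underside. About 90 g; lies level on its grip, rod 8 mm clear of the bench.
- pin_neck (a point): On the pin's axis where the rod leaves the grip, 20 mm from the grip's middle; axes as the pin.
- pin_tip (a point): The end of the thin rod, 50 mm beyond pin_neck on the axis.
- spare: Another pin with the same grip but a 16 mm thick rod, too thick for the staple. Origin and axes as for the pin. Leave alone.
- stand: Cobbler's dark iron stand, fixed to the bench, about 204 mm tall, foot 110 mm wide, arm across the top 110 x 50 mm. Origin under its foot.
- heels: Stack of three black rubber heels, 66 x 60 x 42 mm. Origin under its middle. Leave alone.
- tin: Small round steel tin, 60 mm across, 40 mm high. Origin under its middle. Leave alone.
- jar: Amber jar, 70 mm across, 90 mm high. Origin under its middle. Leave alone.
- wax: Brown block of wax, 75 x 45 x 28 mm. Origin under its middle. Leave alone.
- hammer: Hammer, 250 mm long, lying along its x, handle to -x. Leave alone.
- last: Grey plastic shoe last, 210 x 62 mm, 100 mm high, lying along its x. Origin under its middle. Leave alone.
Things that resemble listed ones, but are neither listed nor needed, are in the scene too. Leave any green or orange look-alike of the pin alone.

How it is judged (in metres and radians):
On the way, in this order (a step that is already met when the one before it is completed fails the run):
1. the lid is shut (value of joint lid below 0.03 rad), for 0.2 s.
2. the hasp is down over the staple, with the lid shut (value of joint lid below 0.03 rad and value of joint hasp below 0.08 rad), for 0.2 s.
3. the thin pin is through the staple with its grip up against it (all of step 2 and x of pin_tip in the frame of staple below -0.03 m and y of pin_tip in the frame of staple between -0.01 and 0.01 m and z of pin_tip in the frame of staple between 0.004 and 0.031 m and y of pin_neck in the frame of staple between -0.01 and 0.01 m and z of pin_neck in the frame of staple between 0.004 and 0.031 m and x of pin_neck in the frame of staple between 0 and 0.011 m), for 0.2 s.
At the end, for the whole second after the job is handed in: Lid shut within 0.03 rad, hasp down within 0.08 rad; the thin pin lies through the loop from the upper side, tip at least 30 mm past the staple's middle, grip's end no more than 11 mm from its middle (8 mm from its bar); let go and at rest (all of step 3 and linear speed of pin below 0.01 m/s); the robot touches nothing.
It fails at once if one of the other loose things is shoved more than 30 mm (distance of any of spare, heels, tin, jar, wax, hammer, last from where it was at the start of the episode above 0.03 m).
It fails at once if one of the other loose things is tipped over (angle between any of spare, heels, tin, jar, wax, hammer, last's own z axis and vertical above 0.5 rad).
It also fails if it takes over 72 s, if anything falls off the work surface, if the arm or the gripper's body presses on something with over 40 N, if the wrist force passes 120 N, or if a joint passes its speed limit or range.

ROBOT

A 6-joint arm with a two-finger parallel gripper is mounted at the origin on the work surface. World frame = base frame: x ahead of the robot, y to its left, z up, the work surface at z = 0. Lengths are in mm, angles in rad, forces in N, time in s.
With the tool pointing down it reaches from about 300 to 775 mm from the base axis. Payload 14.6 kg.
Tool frame: the origin (TCP) lies on the centre line of the jaws, within the pads' length; the fingertips stand 19 mm ahead of it and the grasp point (between the pads) is the TCP (bot.tip_reach is the distance from the TCP to the fingertips, in mm); z points along the fingers, y is the line along which they close (so a half turn about z gives the same grasp; the last joint's range is limited). The gripper opens to 85 mm and grips with 20 to 120 N. Pads are 22 mm wide; open, the fingers measure 114 mm over their backs; the gripper's body (76 mm by 85 mm) begins 54 mm behind the grasp point. The pads swing forward as they close: fully open they stand 13 mm farther back than shut.
Start: joints at [1.254, 0.3, 1.521, -0, 1.321, -0.067], TCP at [135.964, 532.92, 250.281] pointing down, gripper open.
Joint ranges: [-3.03, 3.03], [-0.79, 2.21], [0.23, 2.52], [-1.04, 4.18], [0, 3.07], [-2.55, 2.55]. Speed limits (rad/s): [2.22, 2.22, 2.57, 3.14, 3.14, 3.14].

INTERFACE

Orientations are given as a unit quaternion [w, x, y, z].
In Python, from rig import bot gives the robot as it stands. Calls block until the motion is done:
- bot.move_to(position, orientation): joint-space move of the TCP to a pose.
- bot.servo_line(position, attitude=None, speed=150, until_force=None): straight line of the TCP; attitude=None keeps the orientation; speed is the mean speed in mm/s. With until_force (N) it stops when the force on the tool has changed by that much, and returns True; else False.
- bot.move_joints(angles): joint-space move.
- bot.move_gripper(opening, grip_force=None): finger opening in mm; grip_force is the grip in N (None keeps the last); returns when the fingers have stopped.
- bot.dwell(seconds).
- bot.ik(position, orientation): joint angles nearest the present ones, or None.
- bot.read_state(): the state.
- bot.read_camera(name): name is "scene" or "top" or "wrist"; returns a dict with "image" (400x640x3 uint8, blue, green, red), "depth" (400x640 float32, mm along the optical axis (not along the pixel's ray), 0 where there is no reading), "fovy" (degrees; the focal length in pixels is half the picture's height over the tangent of half this angle, whatever the lens; pixels are square), "cx", "cy" (the principal point, pixels), "eye" and "attitude" of the camera in the world; the wrist camera has in their place "mount" (4x4, takes a point from camera to tool coordinates, whose origin is the TCP and whose axes are the flange's). Camera axes: x right, y down, z forward; pixel columns grow to the right and rows downward; lengths in mm; the calibration is good to about 2 mm. The wrist camera is an equidistant fisheye: a pixel r from the principal point sees the ray r / f radians off the axis. A picture is of the moment at which its call begins: read the wrist's pose just before it.
A pose or a line that the arm cannot do raises bot.MotionError and nothing moves.
- bot.finish_job(): hands the job in; it is judged then, once.
The state is a dict: "clock": time; "joint_positions": joint angles; "qvel": joint speeds; "effort": joint torques, N m; "ee_pos": TCP position; "tool_rot": TCP orientation; "ft_force": force on the tool from outside, world axes, zero at the start; "moment": the same for the moment, N m; "grip_width": finger opening in mm; "grip_force": force on a finger pad.
Only numpy, scipy, OpenCV 4.12 (cv2) and the standard library are available. Lean on these libraries where they do the work, as an engineer would, in place of code of your own. Each camera call takes 0.05 s, during which the arm holds its last target. There are 200 camera calls.

## Working session

There is one attempt and no reset: what is moved stays moved. The work goes in short steps, each a Python script; the robot and the scene stay as the last script left them, time stands still between calls to the robot, and variables do not carry over. Pictures are saved under pics/ and viewed, at most 13 in all, crops included, and the job is handed in when it is done.

```bash
ls; mkdir -p pics; python3 - <<'E'
from rig import bot
import cv2,numpy as np,pickle
d={}
for n in("scene","top"):
    c=bot.read_camera(n); d[n]=c
    cv2.imwrite(f"pics/{n}0.png",c["image"]); print(n,c["fovy"],c["cx"],c["cy"],c["eye"],c["attitude"])
pickle.dump(d,open("cams.pkl","wb"))
s=bot.read_state();print(s["clock"],s["tool_rot"],bot.tip_reach)
E
```

```text
pics
scene 52.97578145725099 323.1097042211089 197.28594305982418 [1090.03298005 -403.2069425  1311.90660378] [-0.22273006  0.8465763   0.46844762 -0.11940149]
top 43.207763135380695 330.5916517652264 198.84910429252233 [ 258.36269073  -17.24082714 1792.03178416] [-0.05414195  0.71199037 -0.69779624  0.05673423]
0.1 [-9.25279127e-05  1.24585112e-01  9.92208775e-01 -5.36161752e-04] 19.0
```

View pics/scene0.png

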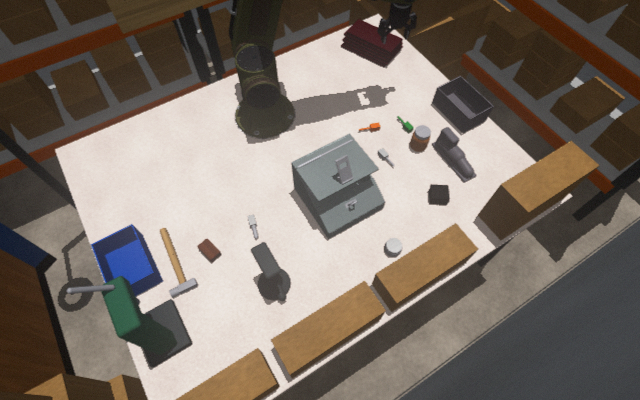

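View pics/top0.png

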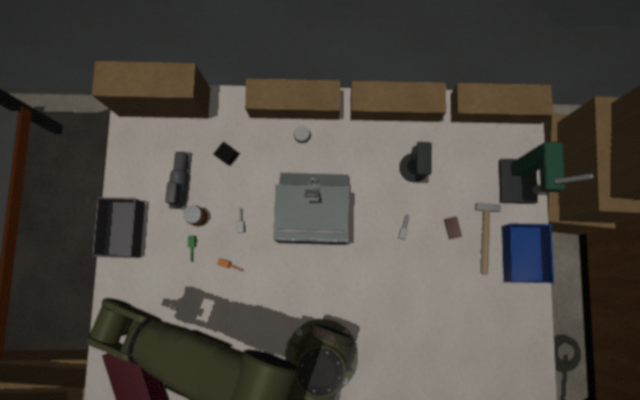

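Candidates for the pin (scene pixels): grey pins at (386,157) and (253,226), plus orange (370,127) and green (404,124) decoys. Next, close crops of the two grey ones and the chest.

```bash
cat >h.py <<'E'
import numpy as np,cv2
from scipy.spatial.transform import Rotation as R
def q2R(q): return R.from_quat(q,scalar_first=True).as_matrix()
def R2q(M): return R.from_matrix(M).as_quat(scalar_first=True)
def f(c): return 200/np.tan(np.radians(c["fovy"])/2)
def cloud(c):
    v,u=np.mgrid[0:400,0:640]; d=c["depth"]
    P=np.stack([(u-c["cx"])/f(c)*d,(v-c["cy"])/f(c)*d,d],-1)
    return P@q2R(c["attitude"]).T+c["eye"]
def proj(c,p):
    q=(np.asarray(p)-c["eye"])@q2R(c["attitude"]); return q[...,:2]/q[...,2:]*f(c)+[c["cx"],c["cy"]]
E
python3 - <<'E'
import pickle,cv2,numpy as np
from h import *
d=pickle.load(open("cams.pkl","rb"))
def crop(n,u,v,w,h,s): return cv2.resize(d[n]["image"][v-h//2:v+h//2,u-w//2:u+w//2],(w*s,h*s),interpolation=cv2.INTER_CUBIC)
a=np.hstack([crop("scene",386,157,40,30,10),crop("scene",253,226,40,30,10)])
b=np.hstack([crop("top",241,220,40,30,10),crop("top",404,228,40,30,10)])
cv2.imwrite("pics/pins.png",np.vstack([a,b]))
c=np.hstack([crop("scene",340,185,100,110,4),np.vstack([crop("top",313,210,100,110,4)])])
cv2.imwrite("pics/chest.png",c)
for n in d:
    C=cloud(d[n]); print(n,(d[n]["depth"]==0).mean())
    for u,v in ([(386,157),(253,226),(352,135),(340,185)] if n=="scene" else [(241,228),(402,235),(313,225),(313,188),(300,240),(420,170)]): print(u,v,C[v,u].round(1))
E
```

```text
scene 0.00392578125
386 157 [455.8 298.3  13.6]
253 226 [ 449.  -283.3   20.5]
352 135 [284.9 254.1  -3. ]
340 185 [545.4  14.1 176.5]
top 0.00406640625
241 228 [427.9 290.6  28. ]
402 235 [ 415.  -273.9   24.3]
313 225 [427.3  34.  182.6]
313 188 [546.9  36.9 186. ]
300 240 [380.2  75.4 159.9]
420 170 [ 608.5 -305.3  208.7]
```

View pics/pins.png

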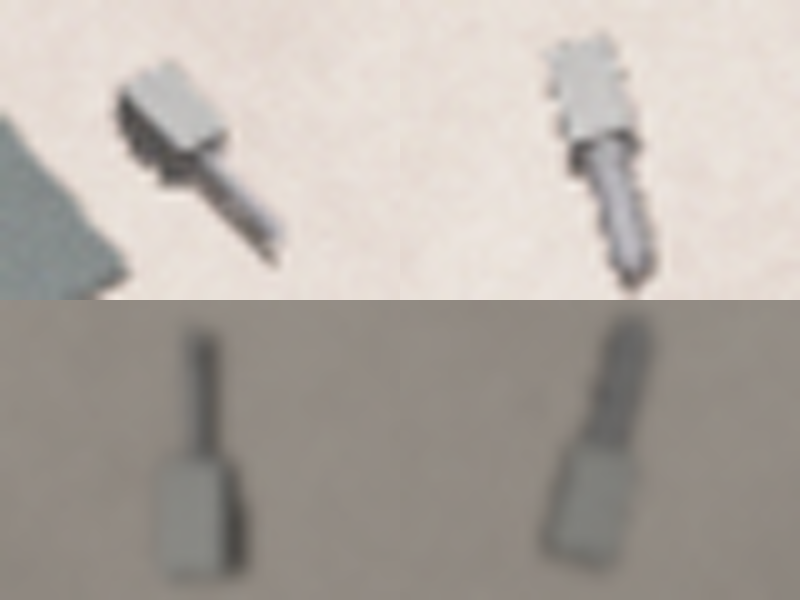

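View pics/chest.png

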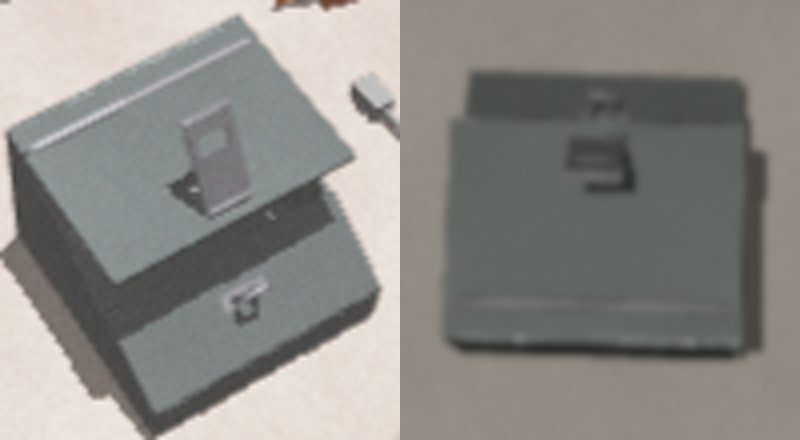

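The top-left pair (scene (386,157), top (241,228)) has the thin rod, so that is the pin. The right one (253,226) has the thick rod and is the spare. In the chest crop the lid is open to about level, the hasp stands up on it, and the staple is at about scene (350,205). Now I'll measure.

```bash
cat >m.py <<'E'
import pickle,cv2,numpy as np
from h import *
d=pickle.load(open("cams.pkl","rb"))
for n in d:
    C=cloud(d[n]).reshape(-1,3)
    m=(abs(C[:,1]-20)<190)&(C[:,0]>330)&(C[:,0]<680)&(C[:,2]>25)&(C[:,2]<260)
    P=C[m]; print(n,len(P),P.min(0).round(),P.max(0).round())
    rc=lambda Q:(lambda r:(np.round(r[0],1),np.round(r[1],1),round(r[2],2)))(cv2.minAreaRect(Q[:,:2].astype(np.float32)))
    print(" z>150",rc(P[P[:,2]>150]))
    for lo,hi in((335,400),(420,530),(570,700)):
        Q=P[(P[:,0]>lo)&(P[:,0]<hi)&(abs(P[:,1]-20)<100)&(P[:,2]>50)]
        if len(Q)<20: continue
        for _ in range(4):
            c=np.median(Q,0);A=np.c_[Q[:,:2],np.ones(len(Q))];s=np.linalg.lstsq(A,Q[:,2],rcond=None)[0];r=Q[:,2]-A@s;Q=Q[abs(r)<max(2,1.5*abs(r).std())]
        print(" plane",lo,hi,len(Q),c.round(1),"slopes",s.round(3),"std",r.std().round(2),"deg",np.degrees(np.arctan(np.hypot(*s[:2]))).round(1),"dir",np.degrees(np.arctan2(s[1],s[0])).round(1))
    for y0 in(290,-280):
        Q=C[(abs(C[:,1]-y0)<60)&(abs(C[:,0]-440)<70)&(C[:,2]>6)&(C[:,2]<50)]; print(" pin",y0,len(Q),rc(Q),"grip",rc(Q[Q[:,2]>18]),np.percentile(Q[:,2],90))
E
python3 m.py
```

```text
scene 5625 [379. -80.  25.] [630. 164. 260.]
 z>150 (array([471.7,  42.7]), array([242.8, 184.5]), 89.62)
 plane 335 400 151 [390.4  18.9 174.2] slopes [1.22000e-01 8.00000e-03 1.26368e+02] std 1.34 deg 7.0 dir 3.9
 plane 420 530 808 [472.3   4.1 176.3] slopes [3.30000e-02 6.00000e-03 1.60615e+02] std 1.34 deg 1.9 dir 9.8
 plane 570 700 443 [597.9  15.2  66.1] slopes [-5.55000e-01  1.00000e-02  3.98319e+02] std 1.11 deg 29.0 dir 179.0
 pin 290 109 (array([441.7, 304.2]), array([130.,  72.]), 7.8) grip (array([453.2, 296.5]), array([70.1, 25.3]), 2.27) 25.243631837958766
 pin -280 151 (array([ 429.6, -275.9]), array([109.4, 104.5]), 19.6) grip (array([ 447. , -280.2]), array([23.4, 83.3]), 78.78) 25.038418788511308
top 5142 [379. -78.  26.] [629. 163. 260.]
 z>150 (array([470. ,  41.6]), array([240.2, 181.6]), 89.46)
 plane 335 400 74 [393.4  14.1 174.8] slopes [ 9.28000e-01 -2.00000e-03 -1.90379e+02] std 2.74 deg 42.9 dir -0.1
 plane 420 530 768 [472.9  17.  177. ] slopes [2.60000e-02 3.00000e-03 1.64422e+02] std 1.14 deg 1.5 dir 7.4
 plane 570 700 261 [601.5  17.4  65.3] slopes [-5.70000e-01  8.00000e-03  4.07653e+02] std 1.13 deg 29.7 dir 179.2
 pin 290 235 (array([440.3, 289.1]), array([117.9, 139. ]), 89.62) grip (array([456.1, 297.7]), array([78.8, 23. ]), 6.24) 26.603393033305565
 pin -280 278 (array([ 439.9, -279.3]), array([114.3, 137. ]), 89.53) grip (array([ 447.4, -283.3]), array([23.3, 87.6]), 73.2) 26.612786153130426
```

Chest: centre about (505,42), yaw about 179.5°, extents 250×242 against 246×240 given; panel slope 29–30°, lid open about 0.55 rad. Next, close wrist looks at the pin and the chest.

```bash
cat >>h.py <<'E'
def wshot(bot,name):
    import pickle
    s=bot.read_state(); c=bot.read_camera("wrist"); M=np.eye(4); M[:3,:3]=q2R(s["tool_rot"]); M[:3,3]=s["ee_pos"]
    c["T"]=M@np.array(c["mount"]); c["tool"]=M; pickle.dump(c,open(name+".pkl","wb")); cv2.imwrite(f"pics/{name}.png",c["image"]); return c
def wcloud(c):
    v,u=np.mgrid[0:400,0:640]; x=u-c["cx"];y=v-c["cy"];r=np.hypot(x,y)+1e-9;t=r/f(c);d=c["depth"]
    k=np.tan(np.minimum(t,1.5))/r*d
    P=np.stack([x*k,y*k,d],-1); return P@c["T"][:3,:3].T+c["T"][:3,3]
def wray(c,u,v):
    x=u-c["cx"];y=v-c["cy"];r=np.hypot(x,y)+1e-9;t=r/f(c)
    return c["T"][:3,:3]@np.array([x/r*np.sin(t),y/r*np.sin(t),np.cos(t)]),c["T"][:3,3]
def wproj(c,p):
    q=(np.asarray(p)-c["T"][:3,3])@c["T"][:3,:3]; r=np.hypot(q[...,0],q[...,1]); t=np.arctan2(r,q[...,2])
    return q[...,:2]/r[...,None]*t[...,None]*f(c)+[c["cx"],c["cy"]]
# tool orientation: y of tool along world -y..., pitch tilt a: tool z=(-sin a,0,-cos a); yaw about world z
def tq(a=0,yaw=0):
    zt=np.array([-np.sin(a),0,-np.cos(a)]);yt=np.array([0,1.,0]);xt=np.cross(yt,zt)
    return R2q(R.from_euler('z',yaw).as_matrix()@np.c_[xt,yt,zt])
def tq2(a=0,yaw=0): return tq(a,yaw) if False else R2q(q2R(tq(a,yaw))@np.diag([-1,-1,1.]))
E
python3 - <<'E'
from rig import bot
from h import *
print(q2R(bot.read_state()["tool_rot"]).round(2))
for nm,p,a in(("pin",[430,290,200],0),("look",[520,42,330],0),("ins",[540,42,130],np.pi/6),("fin",[555,42,110],np.pi/6)):
    for t in(tq,tq2):
        q=bot.ik(p,t(a)); print(nm,t.__name__,None if q is None else np.round(q,2))
bot.move_to([420,290,190],tq(0) if bot.ik([420,290,190],tq(0)) is not None and abs(bot.ik([420,290,190],tq(0))[5])<abs(bot.ik([420,290,190],tq2(0))[5]) else tq2(0))
c=wshot(bot,"w1"); print(c["mount"],c["fovy"],bot.read_state()["clock"],bot.read_state()["joint_positions"])
C=wcloud(c).reshape(-1,3);Q=C[(abs(C[:,1]-291)<50)&(abs(C[:,0]-440)<70)]
print(np.median(Q[:,2]))
for lo,hi in((18,32),(8,30)):
    P=Q[(Q[:,2]>lo)&(Q[:,2]<hi)]; print(len(P),cv2.minAreaRect(P[:,:2].astype(np.float32)),np.median(P,0))
E
```

```text
[[-0.97  0.25 -0.  ]
 [ 0.25  0.97 -0.  ]
 [ 0.   -0.   -1.  ]]
pin tq [ 0.52  0.28  1.67 -0.    1.19 -1.05]
pin tq2 [ 0.52  0.28  1.67 -0.    1.19  2.09]
look tq [ 0.01  0.19  1.48 -0.    1.48 -1.56]
look tq2 [ 0.01  0.19  1.48 -0.    1.48  1.58]
ins tq [ 0.01  0.68  1.33  0.    1.66 -1.56]
ins tq2 [0.01 0.68 1.33 0.   1.66 1.58]
fin tq [ 0.01  0.73  1.29  0.    1.64 -1.56]
fin tq2 [0.01 0.73 1.29 0.   1.64 1.58]
[[-3.00209906e-03 -9.62088975e-01 -2.72719254e-01  6.79258440e+01]
 [ 9.99995446e-01 -2.80371335e-03 -1.11713300e-03  2.69473903e-01]
 [ 3.10154731e-04 -2.72721366e-01  9.62093010e-01 -1.25108376e+02]
 [ 0.00000000e+00  0.00000000e+00  0.00000000e+00  1.00000000e+00]] 65.70646984690485 1.5583 [ 5.34177589e-01  2.71890703e-01  1.70380670e+00  1.14684479e-04
  1.16569337e+00 -1.03756103e+00]
247.3797306056258
1020 ((454.8402404785156, 297.558837890625), (78.06770324707031, 24.488563537597656), 2.580143451690674) [435.48490836 296.69592495  25.28142676]
1326 ((461.0856628417969, 297.84027099609375), (90.57123565673828, 24.488563537597656), 2.580143451690674) [439.56482958 297.64352628  24.99592785]
```

View pics/w1.png

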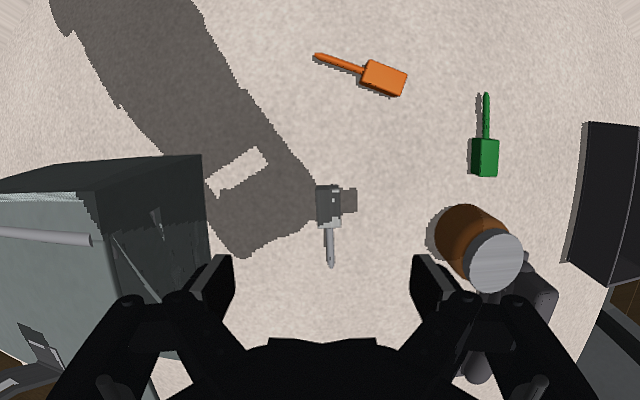

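Wrist view: the thin-rod pin has its grip at (328,203) and its tip at (331,265), pointing to +x. The orange and green decoys and the jar are well clear.

```bash
cat >pin.py <<'E'
import pickle
from h import *
c=pickle.load(open("w1.pkl","rb")); C=wcloud(c).reshape(-1,3);Q=C[(abs(C[:,1]-297)<40)&(abs(C[:,0]-450)<70)]
g=Q[(Q[:,2]>21)&(Q[:,2]<30)]; r=Q[(Q[:,2]>9)&(Q[:,2]<19.5)]
print(len(g),cv2.minAreaRect(g[:,:2].astype(np.float32)),np.median(g,0),g.min(0),g.max(0))
rr=r[(r[:,0]>460)&(abs(r[:,1]-298)<9)]; p=np.polyfit(rr[:,0],rr[:,1],1); print(len(rr),rr.min(0),rr.max(0),np.degrees(np.arctan(p[0])),np.polyval(p,[436,480]),np.median(rr[:,2]))
E
python3 pin.py; python3 - <<'E'
from rig import bot
from h import *
bot.move_to([500,125,300],tq(0)); bot.move_gripper(0)
c=wshot(bot,"w2"); print(bot.read_state()["clock"])
C=wcloud(c).reshape(-1,3)
for lo,hi,y in((590,640,(-60,130)),(430,500,(-50,140)),(384,402,(-50,140))):
    Q=C[(C[:,0]>lo)&(C[:,0]<hi)&(C[:,1]>y[0])&(C[:,1]<y[1])&(C[:,2]>45)&(C[:,2]<200)]
    for _ in range(4):
        A=np.c_[Q[:,:2],np.ones(len(Q))];s=np.linalg.lstsq(A,Q[:,2],rcond=None)[0];r=Q[:,2]-A@s;Q=Q[abs(r)<max(2,1.5*r.std())]
    print("plane",lo,hi,len(Q),Q.mean(0).round(1),s.round(3),r.std().round(2),"deg",np.degrees(np.arctan(np.hypot(*s[:2]))).round(1))
E
```

```text
977 ((436.29962158203125, 296.7233581542969), (40.912593841552734, 24.488563537597656), 2.580143451690674) [435.48204985 296.65432275  25.31520106] [415.47342299 284.03109219  21.00884284] [456.86459859 309.70360261  27.66320164]
268 [460.25536182 294.86762198  13.07346719] [506.34974282 302.51934625  18.87081667] 2.752509219200008 [296.58751173 298.70291468] 16.789262932651496
3.2417
plane 590 640 0 [nan nan nan] [0. 0. 0.] nan deg 0.0
plane 430 500 17092 [464.5  53.6 178. ] [ 2.70000e-02 -1.00000e-03  1.65664e+02] 0.67 deg 1.5
plane 384 402 4436 [393.   53.4 176.5] [-3.00000e-03 -0.00000e+00  1.77805e+02] 0.72 deg 0.2
  ret = _var(a, axis=axis, dtype=dtype, out=out, ddof=ddof,
  arrmean = um.true_divide(arrmean, div, out=arrmean,
  ret = ret.dtype.type(ret / rcount)
<stdin>:10: RuntimeWarning: Mean of empty slice.
  ret = um.true_divide(
```

View pics/w2.png

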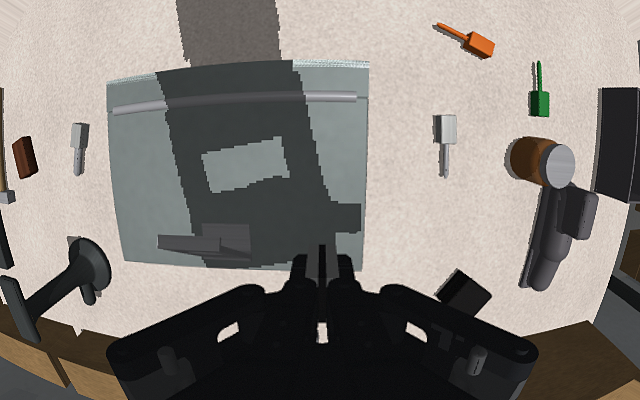

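Wrist view: the lid spans (107..370, 65..270), the hasp stands up at (205,240), and the fingertips are over the right part of the lid, clear of the hasp. Pressing the lid shut now.

```bash
python3 - <<'E'
from rig import bot
from h import *
bot.move_to([530,125,235],tq(0))
print(bot.servo_line([530,125,142],speed=90,until_force=25),bot.read_state()["ee_pos"],bot.read_state()["ft_force"])
print(bot.servo_line([530,125,120],speed=25,until_force=18),bot.read_state()["ee_pos"],bot.read_state()["ft_force"])
bot.dwell(.3)
bot.servo_line([530,125,235])
bot.move_to([520,42,330],tq(0))
c=wshot(bot,"w3"); print(bot.read_state()["clock"])
C=wcloud(c).reshape(-1,3)
for lo,hi,y in((590,640,(-60,130)),(430,500,(-50,140)),(384,402,(-50,140))):
    Q=C[(C[:,0]>lo)&(C[:,0]<hi)&(C[:,1]>y[0])&(C[:,1]<y[1])&(C[:,2]>45)&(C[:,2]<200)]
    if len(Q)<9: continue
    for _ in range(4):
        A=np.c_[Q[:,:2],np.ones(len(Q))];s=np.linalg.lstsq(A,Q[:,2],rcond=None)[0];r=Q[:,2]-A@s;Q=Q[abs(r)<max(2,1.5*r.std())]
    print("plane",lo,hi,len(Q),Q.mean(0).round(1),s.round(3),r.std().round(2),"deg",np.degrees(np.arctan(np.hypot(*s[:2]))).round(1))
E
```

```text
False [530.16433694 125.01286377 142.36204413] [0.08918922 0.13091666 0.15173744]
True [530.86065139 125.06311035 128.85636209] [ 2.46082303 -0.57099666  5.14319575]
7.2
plane 590 640 2358 [607.1  35.9  63.3] [-5.76000e-01  6.00000e-03  4.12824e+02] 0.7 deg 29.9
plane 430 500 12542 [462.6  44.9 146.7] [-5.77000e-01  6.00000e-03  4.13273e+02] 0.74 deg 30.0
plane 384 402 3903 [393.1  44.7 176.5] [ -0.     -0.    176.681] 0.73 deg 0.0
```

View pics/w3.png

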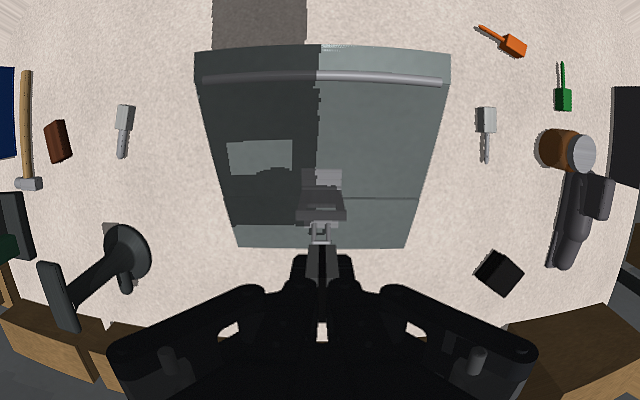

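The lid reads 30.0° and is flush with the panel. The hasp stands at (322,195) with the staple just below it at (320,235), partly behind the fingers. Now I'll measure the hasp and chest.

```bash
cat >chest.py <<'E'
import pickle,sys
from h import *
c=pickle.load(open(sys.argv[1]+".pkl","rb")); C=wcloud(c); C[...,2]-=1.5; F=C.reshape(-1,3)
n=np.array([np.sin(np.pi/6),0,np.cos(np.pi/6)]); n=R.from_euler('z',-.6,degrees=True).apply(n)
m=(abs(F[:,1]-42)<100)&(F[:,0]>430)&(F[:,0]<630)&(F[:,2]>50)&(F[:,2]<230); P=F[m]
h=P@n; b=np.median(h); print("plane offset",b)
u=np.array([-np.cos(np.pi/6),0,.5]); u=R.from_euler('z',-.6,degrees=True).apply(u); w=np.cross(n,u)
S=np.c_[P@u,P@w,h-b]; s0=np.array([503.8+75.4,42,77.5])@u   # staple s
S[:,0]-=s0
T=S[(S[:,2]>9)&(abs(S[:,1]-np.array([0,42,0])@w)<40)]
print("raised",len(T)); 
for k in range(-20,110,10):
    q=T[(T[:,0]>=k)&(T[:,0]<k+10)]
    if len(q): print(k,len(q),"h %.1f..%.1f"%(q[:,2].min(),q[:,2].max()),"w %.1f..%.1f"%tuple(np.percentile(q[:,1],[1,99])))
# y edges of lid rows
for k in (60,100,140): 
    q=F[(abs(F@n-b)<3)&(abs(F@u-s0-k)<5)]@w; print("edges",k,np.percentile(q,[.5,99.5]),q.min(),q.max())
print("w axis",w,"hasp plate y for heights:")
for k in range(10,100,10):
    q=T[(T[:,2]>=k)&(T[:,2]<k+10)]
    if len(q): print(k,len(q),"s med %.1f [%.1f %.1f]"%(np.median(q[:,0]),*np.percentile(q[:,0],[2,98])),"w %.1f..%.1f"%tuple(np.percentile(q[:,1],[1,99])))
E
python3 chest.py w3
```

```text
plane offset 356.93070309366453
raised 1543
-10 17 h 23.5..34.2 w -57.5..-34.8
0 205 h 9.1..35.0 w -57.9..-34.2
60 129 h 9.2..20.3 w -68.1..-25.7
70 266 h 20.5..40.0 w -67.9..-24.8
80 330 h 39.7..60.0 w -67.5..-24.9
90 177 h 59.4..82.8 w -68.4..-24.7
100 419 h 74.6..81.9 w -68.0..-24.2
edges 60 [-164.48621428   71.05406224] -165.87608640081376 72.79270494862565
edges 100 [-164.21865847   71.18323798] -165.69408270016132 72.41834177350928
edges 140 [-164.49240209   71.01298016] -166.11837600970034 72.44492588937632
w axis [-1.04717841e-02 -9.99945169e-01  8.67361738e-19] hasp plate y for heights:
10 185 s med 66.9 [0.5 69.5] w -68.1..-25.9
20 198 s med 70.5 [0.3 75.2] w -67.6..-24.7
30 232 s med 77.0 [-0.6 80.0] w -67.8..-25.5
40 153 s med 83.5 [80.2 85.8] w -67.6..-24.9
50 180 s med 84.7 [81.8 90.2] w -67.4..-25.2
60 29 s med 91.8 [90.1 93.5] w -67.8..-25.2
70 301 s med 103.7 [100.6 105.5] w -68.1..-24.2
80 259 s med 99.9 [97.4 103.7] w -68.3..-24.2
```

```bash
cat >>h.py <<'E'
YAW=np.radians(-.6); RZ=R.from_euler('z',YAW)
N=RZ.apply([.5,0,np.sqrt(.75)]);U=RZ.apply([-np.sqrt(.75),0,.5]);W=np.cross(N,U);B=356.93;S0=np.array([579.2,42,77.5])@U
def toW(s,w,h): return (s+S0)*U+w*W+(h+B)*N
E
cat >hasp.py <<'E'
from rig import bot
from h import *
def tcp(th,r,gap,a):
    th=np.radians(th); e=toW(60-r*np.cos(th)+(2+gap)*np.sin(th),-46.4,3+r*np.sin(th)+(2+gap)*np.cos(th))
    a=np.radians(a); M=q2R(tq(a,YAW)); return e+11*M[:,0]-19*M[:,2],tq(a,YAW)   # tool x points back (up slope)
W_=[(117,47,18,0),(110,47,0,0),(95,47,0,0),(80,47,0,0),(65,47,0,5),(50,47,0,10),(35,47,0,18),(20,47,0,24),(8,47,0,30)]
for w in W_: p,q=tcp(*w); print(p.round(1), bot.ik(p,q) is not None)
p,q=tcp(*W_[0]); bot.move_to(p+[-10,0,90],q); bot.servo_line(p,q)
for w in W_[1:]:
    p,q=tcp(*w); print(bot.servo_line(p,q,speed=70,until_force=30),bot.read_state()["ft_force"].round(1) if hasattr(bot.read_state()["ft_force"],"round") else bot.read_state()["ft_force"])
p,q=tcp(-3,47,-1,30); print(bot.servo_line(p,q,speed=20,until_force=15),np.round(bot.read_state()["ee_pos"],1),p.round(1),bot.read_state()["ft_force"])
bot.dwell(.2)
bot.servo_line(np.array(bot.read_state()["ee_pos"])+60*N)
bot.move_to([450,42,260],tq(0,YAW))
wshot(bot,"w4"); print(bot.read_state()["clock"])
E
python3 hasp.py && python3 chest.py w4
```

```text
[500.4  41.2 177.5] True
[524.1  40.9 176.1] True
[536.   40.8 172.9] True
[546.6  40.7 166.8] True
[557.   40.6 159. ] True
[564.9  40.5 149.1] True
[571.   40.4 138. ] True
[573.3  40.4 126.1] True
[573.2  40.4 116.7] True
False [-0.3 -0.1 -0.5]
False [ 0.3  0.4 -0.1]
False [-0.4 -0.  -0.3]
False [ 0.2  0.4 -0.1]
False [-0.7  0.2 -0. ]
False [ 0.5 -0.   0.3]
False [-0.3  1.   0.3]
False [-0.2 -0.9  1.2]
True [570.   40.4 110.2] [568.9  40.4 107.7] [2.93643408 0.03718899 8.91295541]
13.2833
plane offset 356.84553517410075
raised 25
-10 8 h 33.6..34.4 w -50.8..-42.1
0 17 h 32.5..34.6 w -50.7..-42.2
edges 60 [-164.50787778   72.17611386] -164.95531376366506 73.34369869904818
edges 100 [-163.94095047   71.65734501] -165.8142433444563 73.17293393199964
edges 140 [-163.45083089   71.24815412] -165.12159862367577 73.43837228033901
w axis [-1.04717841e-02 -9.99945169e-01  8.67361738e-19] hasp plate y for heights:
30 25 s med 0.8 [-2.1 2.2] w -50.9..-42.1
```

View pics/w4.png

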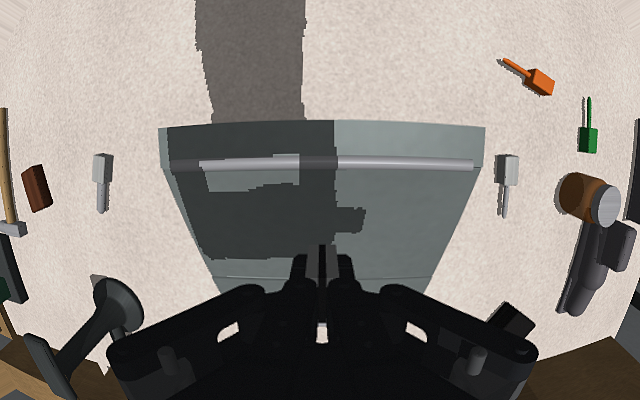

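The closed gripper hides the front in this view; only the staple's top shows, near (320,270). One more look with the jaws open.

```bash
python3 - <<'E'
from rig import bot
from h import *
bot.move_gripper(85)
bot.move_to([535,42,240],tq(0,YAW))
c=wshot(bot,"w5"); print(bot.read_state()["clock"])
p=wproj(c,toW(0,-46.4,0)); print(p)
x,y=int(p[0]),int(p[1]); im=c["image"][max(0,y-75):y+75,x-100:x+100]; cv2.imwrite("pics/w5c.png",cv2.resize(im,None,fx=4,fy=4,interpolation=cv2.INTER_CUBIC)); print(max(0,y-75),x-100)
for h in(0,34):
  for w in(-12,12): print(h,w,wproj(c,toW(0,-46.4+w,h)).round(1))
E
sed -i 's/S\[:,2\]>9/S[:,2]>3/' chest.py; python3 chest.py w5
```

```text
14.5583
[320.73520926 236.96459764]
161 220
0 -12 [332.8 236.9]
0 12 [308.6 237. ]
34 -12 [333.7 265.5]
34 12 [307.7 265.6]
plane offset 356.9126948025693
raised 3284
-20 179 h 3.1..6.2 w -68.0..-24.4
-10 124 h 3.5..33.6 w -68.1..-24.8
0 598 h 3.0..34.8 w -67.8..-25.4
10 301 h 3.6..5.9 w -67.5..-25.0
20 327 h 3.3..6.4 w -67.8..-24.8
30 380 h 3.5..7.1 w -67.3..-25.4
40 399 h 3.4..6.6 w -68.5..-24.4
50 348 h 3.6..8.0 w -68.3..-24.8
60 339 h 3.0..8.2 w -68.5..-24.6
70 8 h 3.0..3.4 w -65.3..-25.0
80 15 h 3.0..3.6 w -67.0..-26.8
edges 60 [-163.94783046   71.24487585] -165.19389550873032 72.87880017907946
edges 100 [-163.82233864   70.96073042] -165.79980253580933 72.80771560885194
edges 140 [-164.26068548   71.06182612] -166.49967607298854 72.97877015878139
w axis [-1.04717841e-02 -9.99945169e-01  8.67361738e-19] hasp plate y for heights:
10 128 s med 1.6 [-28.3 3.0] w -67.9..-28.1
20 120 s med 2.0 [-0.3 3.3] w -58.0..-35.4
30 120 s med 1.5 [-1.0 3.2] w -57.8..-34.8
```

View pics/w5c.png

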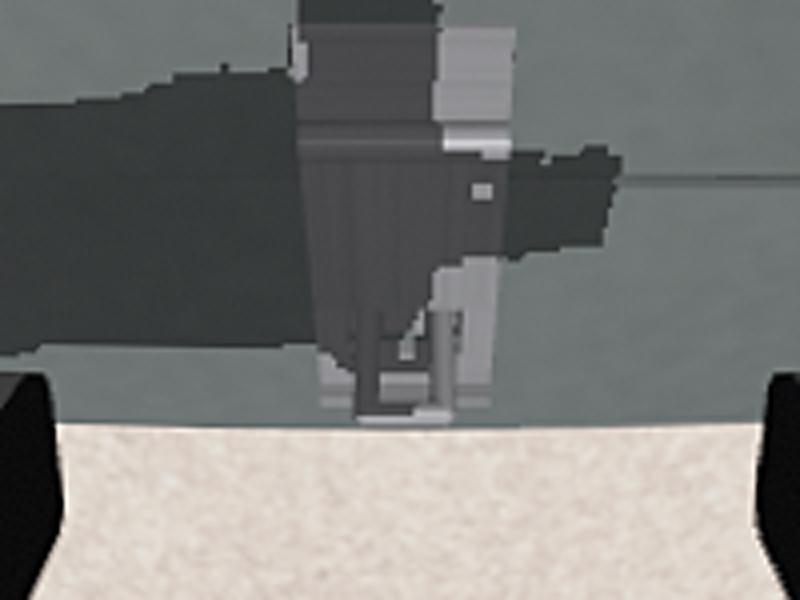

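The hasp lies flat: the plate reads about 5 mm above the panel along its whole length, and the staple stands through the slot at crop (357–460, 310–420). Staple centre is w≈-46.5. Now grasping the pin.

```bash
python3 - <<'E'
from rig import bot
from h import *
y=np.radians(2.7); p=np.array([436.1,296.6,21]); q=tq(0,y)
bot.move_gripper(60)
bot.move_to([535,42,300],tq(0,YAW)); bot.move_to(p+[0,0,120],q)
print(bot.servo_line(p,speed=100,until_force=15),bot.read_state()["ee_pos"])
bot.move_gripper(10,grip_force=60); s=bot.read_state(); print(s["grip_width"],s["grip_force"])
bot.servo_line(p+[0,0,250]); 
A=tq(np.pi/6,YAW); t=toW(95,-46.5,29.5)
bot.move_to(t+100*N,A); bot.servo_line(t,speed=120); s=bot.read_state(); print(s["grip_width"],s["clock"],np.round(s["ee_pos"],1),t.round(1),s["ft_force"])
c=wshot(bot,"w6")
C=wcloud(c).reshape(-1,3); C[:,2]-=1.5; S=np.c_[C@U-S0,C@W+46.5,C@N-B]
for lo,hi in((-5,4),(20,30),(30,40),(40,50),(50,60),(60,70),(76,110)):
    k=S[(S[:,0]>lo)&(S[:,0]<hi)&(abs(S[:,1])<13)&(S[:,2]>11)&(S[:,2]<45)]
    if len(k): print(lo,hi,len(k),"w",np.percentile(k[:,1],[2,98]).round(1),"h",np.percentile(k[:,2],[2,50,98]).round(1),"s",k[:,0].min().round(1),k[:,0].max().round(1))
print("tip",wproj(c,toW(25,-46.5,20.5)),"staple",wproj(c,toW(0,-46.5,20.5)))
x,yy=321,int(wproj(c,toW(25,-46.5,20.5))[1]); im=c["image"][max(0,yy-75):yy+75,x-100:x+100]; cv2.imwrite("pics/w6c.png",cv2.resize(im,None,fx=4,fy=4,interpolation=cv2.INTER_CUBIC)); print(max(0,yy-75),x-100)
E
```

```text
False [436.3845635  296.78326559  21.58812742]
23.132499050193207 59.35988187789917
22.988156363119412 22.1583 [512.4  41.3 151.6] [511.9  41.1 150.9] [-0.02469942 -0.26458169 -0.51847685]
40 50 3 w [-4.2  2.6] h [22.4 22.9 23.2] s 49.2 50.0
50 60 203 w [-4.2  3.4] h [21.7 24.7 26.4] s 50.4 60.0
60 70 206 w [-4.1  3.2] h [22.  24.8 26.2] s 60.1 69.7
76 110 3689 w [-12.   11.5] h [32.  33.5 42.8] s 76.0 110.0
tip [321.4128963  367.95747169] staple [321.5398346  393.39430249]
292 221
```

View pics/w6c.png

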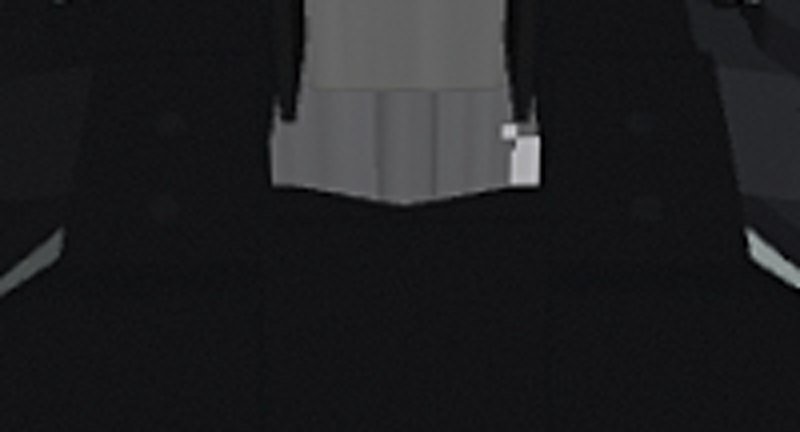

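Depth check in hand: the rod axis is at h≈20.8 with w offset about -0.4 mm (opening margin ±2), and the gripper hides the tip. Inserting under force watch.

```bash
python3 - <<'E'
from rig import bot
from h import *
def st():
    s=bot.read_state(); e=np.array(s["ee_pos"]); F=np.array(s["ft_force"]); return np.r_[e@U-S0,e@W,e@N-B].round(1),np.r_[F@U,F@W,F@N].round(1),s["clock"],round(s["grip_width"],1)
print(bot.servo_line(toW(60,-46.3,29.2),speed=40,until_force=10),st())
if abs(st()[0][0]-60)<3:
    print(bot.servo_line(toW(22,-46.3,29.2),speed=30,until_force=12),st())
E
```

```text
False (array([ 60.1, -46.3,  29.3]), array([-0.1,  0.1, -0.3]), 23.2333, 22.5)
False (array([ 22.6, -46.3,  29.1]), array([ 6.9,  0.3, -1.1]), 24.65, 22.7)
```

The pin slid through freely and then met 7 N at s≈22.6, which is the grip against the staple. Releasing and checking.

```bash
python3 - <<'E'
from rig import bot
from h import *
bot.move_gripper(60); bot.dwell(.3)
e=np.array(bot.read_state()["ee_pos"]); bot.servo_line(e+120*N,speed=100)
bot.move_gripper(85); bot.move_to([520,42,260],tq(0,YAW))
c=wshot(bot,"w7"); print(bot.read_state()["clock"])
C=wcloud(c).reshape(-1,3); C[:,2]-=1.5; S=np.c_[C@U-S0,C@W+46.4,C@N-B]
g=S[(S[:,0]>-5)&(S[:,0]<60)&(abs(S[:,1])<20)&(S[:,2]>25)&(S[:,2]<31)]; g=g[g[:,0]>4]
print("grip s,w,h",len(g),np.percentile(g,[1,99],0).round(1),np.median(g,0).round(1),cv2.minAreaRect(g[:,:2].astype(np.float32)))
r=S[(S[:,0]>-60)&(S[:,0]<-6)&(abs(S[:,1])<6)&(S[:,2]>11)&(S[:,2]<30)]
if len(r): print("rod",len(r),r.min(0),r.max(0),np.median(r,0))
k=S[(S[:,0]>46)&(S[:,0]<55)&(abs(S[:,1])<18)&(S[:,2]>1)]; print("hasp h",np.median(k[:,2]))
p=wproj(c,toW(10,-46.4,15)); x,y=map(int,p); y0=min(max(0,y-75),250); cv2.imwrite("pics/w7c.png",cv2.resize(c["image"][y0:y0+150,x-100:x+100],None,fx=4,fy=4,interpolation=cv2.INTER_CUBIC))
E
```

```text
28.0
grip s,w,h 666 [[  4.6 -11.2  25.1]
 [ 43.   11.7  29.9]] [27.6 -0.  28.8] ((24.203102111816406, 0.1821279525756836), (23.437318801879883, 40.23576354980469), 89.9161376953125)
rod 74 [-47.23357981  -3.20619114  16.94341338] [-10.30450597   4.75677815  21.3573282 ] [-32.4690394    0.18638151  19.87159997]
hasp h 4.96162115380136
```

View pics/w7c.png

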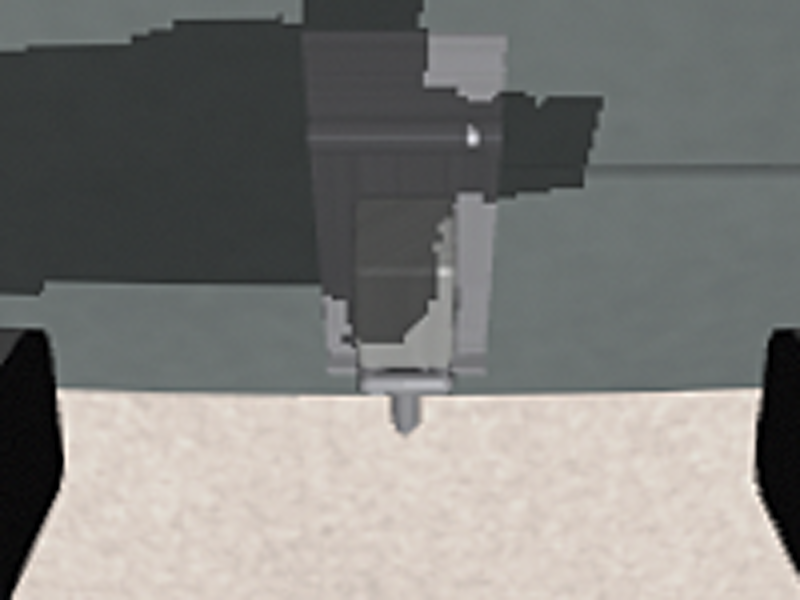

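The crop shows the grip at (405,280) lying on the closed hasp, hard against the staple at (405,380), with the rod out the far side, tip at (405,430). Measured: grip end at s≈4 mm, tip at s≈-47 mm, hasp plate at 5 mm. The arm is clear, so I'm handing in.

```bash
python3 -c "
from rig import bot
print(bot.finish_job())"
```

```text
the job is handed in; nothing more can be done
None
```

The job is handed in at about 28 s on the robot's clock, with no verdict returned: the lid is shut, the hasp is down over the staple, and the thin pin is through it and let go, grip against the staple and tip about 47 mm past its middle by the last camera check.

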